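Stroke the organiser's lids shut

ROBOT

A 7-joint arm with a two-finger parallel gripper is mounted at the origin on a cart in front of the work surface, level with it; the furniture and walls round the work are solid. World frame = base frame: x ahead of the robot, y to its left, z up, the work surface at z = 0. Lengths are in m, angles in rad, forces in N, time in s.
With the tool pointing down it reaches from about 0.35 to 0.9 m from the base axis. Payload 7.2 kg.
Tool frame: the origin (TCP) lies between the finger pads; the fingertips stand 14 mm ahead of it and the grasp point (between the pads) lies 5 mm behind it; z points along the fingers, y is the direction in which the jaws open and shut (so a half turn about z gives the same grasp; the last joint's range is limited). The gripper opens to 85 mm and grips with 20 to 120 N. Pads are 22 mm wide; open, the fingers measure 114 mm over their backs; the gripper's body (76 mm by 85 mm) begins 54 mm behind the grasp point. The pads swing forward as they close: fully open they stand 13 mm farther back than shut.
Start: joints at [-0.068, 0.411, -0.013, 1.596, 0.006, 1.134, -0.082], TCP at [0.625, -0, 0.245] pointing down, gripper open.
Joint ranges: [-2.95, 2.95], [-0.29, 1.99], [-1.47, 1.44], [0.14, 2.54], [-1.03, 4.17], [0.13, 1.85], [-2.86, 2.86]. Speed limits (rad/s): [2.39, 2.39, 3.01, 3.01, 3.14, 3.14, 3.14].

INTERFACE

Orientations are given as a unit quaternion [x, y, z, w].
In Python, from station import * gives the robot as it stands. The module is installed in compiled form; this text tells all that it offers. Calls block until the motion is done:
- reach(position, orientation): joint-space move of the TCP to a pose.
- movel(position, rotation=None, speed=0.15, max_force=None): straight line of the TCP; rotation=None keeps the orientation; speed is the mean speed in m/s. With max_force (N) it stops when the force on the tool has changed by that much, and returns True; else False.
- move_joints(angles): joint-space move.
- command_gripper(opening, newtons=None): finger opening in m; newtons is the grip in N (None keeps the last); returns when the fingers have stopped.
- hold(seconds).
- solve_ik(position, orientation): joint angles nearest the present ones, or None.
- state(): the state.
- capture(name): name is "scene" or "side" or "wrist"; returns a dict with "pixels" (400x640x3 uint8, blue, green, red), "fx", "fy", "cx", "cy" (pixels), "k1" (the pictures are not rectified: a ray, as slopes to the right and down, at radius r is drawn at 1 + k1 r^2 times it, then the intrinsics apply), "cam_to_world" (4x4, takes a point from camera to world coordinates). Camera axes: x right, y down, z forward; pixel columns grow to the right and rows downward; lengths in m; the calibration is good to about 2 mm. A picture is of the moment at which its call begins. There is no depth.
A pose or a line that the arm cannot do raises MotionError and nothing moves.
- sign_off(): hands the job in, once; it reports no verdict.
The state is a dict: "time_s": time; "q": joint angles; "dq": joint speeds; "joint_torque": joint torques, N m; "eef_pos": TCP position; "tcp_rot": TCP orientation; "ft_force": force on the tool from outside, world axes, zero at the start; "wrist_torque": the same for the moment, N m; "grip_width": finger opening in m.
Only numpy, scipy, OpenCV 4.12 (cv2) and the standard library are available. Lean on these libraries where they do the work, as an engineer would, in place of code of your own. Each camera call takes 0.05 s, during which the arm holds its last target. There are 200 camera calls.

TASK

The five small lids of the component organiser stand open. Stroke along the row with closed fingertips, lightly and in the direction in which the lids fold, so that they fold over one after another from the first to the last, and stroke again until every lid lies fully shut and flush; then come away. Touch only: do not shove, tip or pick up the organiser, and leave the things around it where they are.

Things in the scene. Friction and masses are not known exactly. Their poses are not given: they have to be found in the camera images.
- organiser: loose dark grey organiser, 52 mm (x) by 184 mm (y), 27 mm high, filled, about 0.8 kg; origin under its centre, z up. Five compartments in a row along y, 36 mm apart, each with a stiff light grey lid 50 mm (x) by 34 mm (y), 2.4 mm thick, hinged on its -y side and shut by pushing it toward +y, then down. Tops of shut lids 29.6 mm above the table; standing lids reach to 63 mm
- lid_1 (a joint): angle of lid 1 (first from the organiser's -y end; hinge line at y = -90 mm): 0 shut and flush over the compartment on the hinge's +y side, 1.57 standing upright. Hinge line along x, 28.4 mm above the table; stiff (0.012 N m), so the lid stays where it is left, also when not quite shut
- lid_2 (a joint): angle of lid 2 (second from the organiser's -y end; hinge line at y = -54 mm): 0 shut and flush over the compartment on the hinge's +y side, 1.57 standing upright. Hinge line along x, 28.4 mm above the table; stiff (0.012 N m), so the lid stays where it is left, also when not quite shut
- lid_3 (a joint): angle of lid 3 (third from the organiser's -y end; hinge line at y = -18 mm): 0 shut and flush over the compartment on the hinge's +y side, 1.57 standing upright. Hinge line along x, 28.4 mm above the table; stiff (0.012 N m), so the lid stays where it is left, also when not quite shut
- lid_4 (a joint): angle of lid 4 (fourth from the organiser's -y end; hinge line at y = 18 mm): 0 shut and flush over the compartment on the hinge's +y side, 1.57 standing upright. Hinge line along x, 28.4 mm above the table; stiff (0.012 N m), so the lid stays where it is left, also when not quite shut
- lid_5 (a joint): angle of lid 5 (last from the organiser's -y end; hinge line at y = 54 mm): 0 shut and flush over the compartment on the hinge's +y side, 1.57 standing upright. Hinge line along x, 28.4 mm above the table; stiff (0.012 N m), so the lid stays where it is left, also when not quite shut
- screw_tin: round white tin, 64 mm across, 25 mm high, close beside the organiser on its -x side; origin under its centre; stays where it is
- pom_pin: small white plastic post standing close beside the organiser, 15 mm across, 26 mm high; origin under its centre; stays where it is
- hex_key: L-shaped steel key, 28x77x4 mm, lying beside the organiser on its +x side; origin under its middle; stays where it is
- driver: screwdriver with red grip, 167 mm long, lying near the front edge; origin under its middle; stays where it is
- marker: grey and black marker pen, 135 mm long, lying at the front right; origin under its middle; stays where it is
- stopwatch: grey timer with two keys, 50x62x19 mm, at the right; origin under its centre; stays where it is

How it is judged:
By the outcome, as a careful person would: the job done as asked, in the order asked, and still so for the second after the job is handed in, with the robot touching nothing.
It also fails if it takes over 61 s, if anything falls off the work surface, if the arm or the gripper's body presses on something with over 40 N, if the wrist force passes 120 N, or if a joint passes its speed limit or range.

## Working session

There is one attempt and no reset: what is moved stays moved. The work goes in short steps, each a Python script; the robot and the scene stay as the last script left them, time stands still between calls to the robot, and variables do not carry over. Pictures are saved under pics/ and viewed, about 8 in all and at most 12, crops included, and the job is handed in when it is done.

```bash
mkdir -p pics
cat > h.py <<'E'
from station import *
import numpy as np, cv2
def ray(c,u,v):
    d=np.array([[ [(u-c["cx"])/c["fx"],(v-c["cy"])/c["fy"]] ]],float)
    p=cv2.undistortPoints(d,np.eye(3),np.array([c["k1"],0,0,0,0.]))[0,0]
    T=np.array(c["cam_to_world"]); return T[:3,3],T[:3,:3]@np.array([p[0],p[1],1.])
def onz(c,u,v,z):
    o,d=ray(c,u,v); return o+d*(z-o[2])/d[2]
def proj(c,P):
    T=np.array(c["cam_to_world"]); q=T[:3,:3].T@(np.asarray(P,float)-T[:3,3]); s=q[:2]/q[2]; s=s*(1+c["k1"]*(s@s))
    return s*[c["fx"],c["fy"]]+[c["cx"],c["cy"]]
def snap(n,f):
    c=capture(n); cv2.imwrite("pics/"+f,c["pixels"]); np.save("pics/"+f+".npy",c,allow_pickle=True); return c
def load(f): return np.load("pics/"+f+".npy",allow_pickle=True).item()
E
python3 - <<'E'
from h import *
for n in("scene","side","wrist"):
    c=snap(n,n+"0.png"); print(n,np.round(np.array(c["cam_to_world"]),3).tolist(),c["fx"],c["k1"])
print(state())
E
```

```text
scene [[0.435, -0.359, 0.826, -0.433], [-0.9, -0.166, 0.403, -0.466], [-0.008, -0.919, -0.395, 0.517], [0.0, 0.0, 0.0, 1.0]] 464.29540828132207 -0.10332713678868002
side [[-0.951, -0.144, 0.272, 0.255], [-0.307, 0.511, -0.803, 0.655], [-0.024, -0.847, -0.53, 0.496], [0.0, 0.0, 0.0, 1.0]] 391.5144491670182 -0.04014895130126055
wrist [[1.0, 0.001, -0.002, 0.624], [-0.0, -0.962, -0.274, 0.07], [-0.002, 0.274, -0.962, 0.374], [0.0, 0.0, 0.0, 1.0]] 300.4111143985042 -0.05050969832657245
{'time_s': 0.15, 'q': array([-0.06818783,  0.41172899, -0.01269152,  1.59684013,  0.00556506,
        1.13430123, -0.08222558]), 'dq': array([ 0.00037468, -0.00250761, -0.00052499, -0.00382154, -0.00117891,
       -0.0005603 , -0.00059274]), 'joint_torque': array([ 8.68001844e-04, -6.01035547e+01,  6.82709701e-01, -2.99646127e+01,
        1.39312408e-02,  7.85868731e-03, -1.85852571e-05]), 'eef_pos': array([ 6.24639973e-01, -4.05266873e-05,  2.44643123e-01]), 'tcp_rot': array([ 7.07123520e-01,  7.07089769e-01, -4.61244993e-04, -4.16342413e-04]), 'ft_force': array([ 0.25404208, -0.3304996 ,  0.49181655]), 'wrist_torque': array([ 0.01260789, -0.02316656,  0.0148287 ]), 'grip_width': 0.08521748097797043}
```

View pics/wrist0.png

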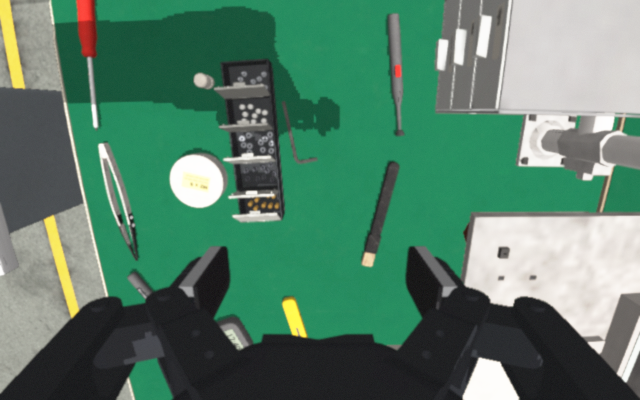

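View pics/side0.png

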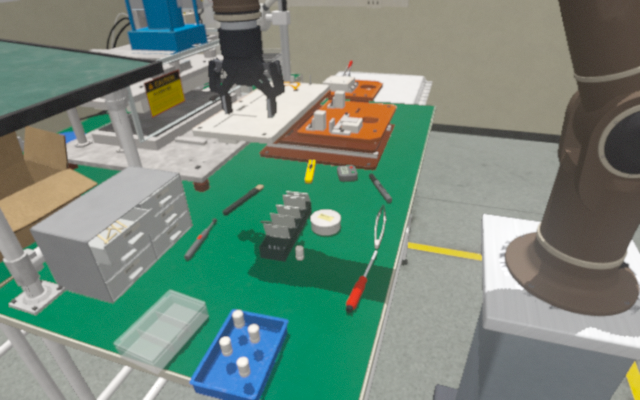

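The wrist view shows the organiser between about (222,62)/(270,60) and (235,220)/(283,219), with its +y end at the top. All five lids are standing. The pin is at (204,80), the tin at (198,180) and the key at (297,140). The side view agrees with this. Next I'll close the gripper and take a closer look.

Run:
```python
from h import *
c=load("wrist0.png")
for u,v in((222,62),(270,60),(235,220),(283,219)): print(onz(c,u,v,0.027).round(4))
P=np.mean([onz(c,u,v,0.027) for u,v in((222,62),(270,60),(235,220),(283,219))],0)
command_gripper(0.0,20)
# camera sits ~ (0,0.07,0.13) from TCP looking (0,-.274,-.962)
z=0.20; h=z+0.13-0.03
tgt=[P[0],P[1]-0.07+0.285*h,z]
print(P,tgt)
reach(tgt,[0.70710678,0.70710678,0,0])
c=snap("wrist","wrist1.png"); snap("scene","scene1.png"); s=state(); print(s["time_s"],s["eef_pos"],s["grip_width"])
```

```text
[0.5204 0.123  0.027 ]
[0.5725 0.1244 0.027 ]
[ 0.5218 -0.058   0.027 ]
[ 0.5812 -0.0565  0.027 ]
[0.54897693 0.03322462 0.027     ] [np.float64(0.5489769329661321), np.float64(0.04872462306408913), 0.2]
1.5 [0.55016734 0.04819374 0.20072172] 0.00020012666546217485
```

View pics/wrist1.png

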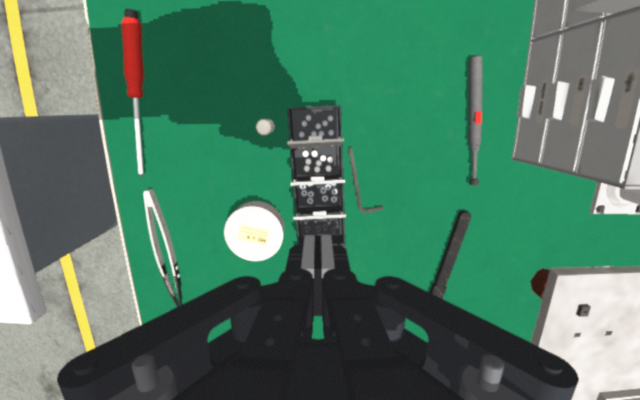

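The closer view shows the organiser's +y end at (289–340,107). The top edges of the lids are at rows about 141 (lid 5), 181 (lid 4) and 215 (lid 3), and the yaw is small. I'll compute the pose from these.

Run:
```python
from h import *
c=load("wrist1.png")
print("end",[onz(c,u,107,0.027).round(4)[:2] for u in(289,340)])
for p in(((288,143.5),(343,140.5)),((291,183),(345,180)),((294,217),(345,214))):
    a,b=[onz(c,*q,0.062) for q in p]; m=(a+b)/2; print(m.round(4)[:2], np.degrees(np.arctan2(b[1]-a[1],b[0]-a[0])).round(1), np.linalg.norm(b-a).round(4))
s=load("scene1.png"); ctr=proj(s,[.55,.033,.03]); print(ctr)
x,y=ctr.astype(int); im=s["pixels"][max(0,y-70):y+70,max(0,x-95):x+95]
w=c["pixels"][95:250,280:360]
cv2.imwrite("pics/crop1.png",np.hstack([cv2.resize(im,None,fx=2.8,fy=2.8,interpolation=2)[:390], cv2.resize(w,None,fx=2.5,fy=2.5,interpolation=2)[:387].copy() if 0 else cv2.resize(w,(201,390),interpolation=2)]) if im.shape[0]>=140 else im)
print(im.shape,y-70,x-95)
```

```text
end [array([0.5202, 0.1239]), array([0.5696, 0.1239])]
[0.5461 0.0935] 3.2 0.0485
[0.5484 0.0579] 3.3 0.0494
[0.5498 0.0251] 3.6 0.0482
[304.95206063 202.15413795]
(140, 190, 3) 132 209
```

View pics/crop1.png

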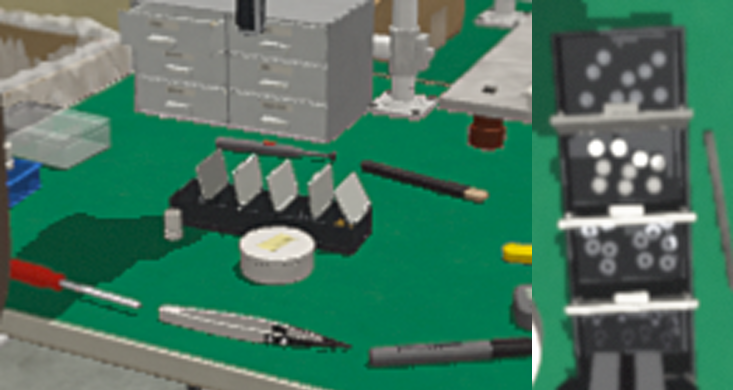

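The organiser's centre is at about (0.549, 0.036) with a yaw of about 3.1°. I'll make the first strokes high, to keep the sideways force small, and then go lower.

```bash
cat >> h.py <<'E'
from scipy.spatial.transform import Rotation as R
YAW=np.radians(3.1); C=np.array([.549,.036])
Q=(R.from_euler("z",YAW)*R.from_quat([0.70710678,0.70710678,0,0])).as_quat()
def W(y,tip):  # TCP over organiser axis, y along it, tip height
    return [C[0]-np.sin(YAW)*y, C[1]+np.cos(YAW)*y, tip+0.014]
def rep(t):
    s=state(); e=s["eef_pos"]; print(t,"t",round(s["time_s"],2),"tcp",e.round(4),"tip",round(e[2]-.014,4),"F",s["ft_force"].round(2))
def stroke(tip,y0,y1,speed=.08,mf=5,n=4):
    movel(W(y0,tip),Q); hold(.15); rep("start")
    for y in np.linspace(y0,y1,n+1)[1:]:
        if movel(W(y,tip),Q,speed=speed,max_force=mf): rep("STOP"); return False
        rep("")
    return True
E
python3 - <<'E'
from h import *
reach(W(-.14,.10),Q)
print(stroke(.050,-.135,.10))
movel(W(.10,.085),Q); snap("scene","scene2.png"); snap("side","side2.png")
s=load("scene2.png"); im=s["pixels"][132:272,209:399]; cv2.imwrite("pics/crop2.png",cv2.resize(im,None,fx=3.5,fy=3.5,interpolation=2))
E
```

```text
start t 2.87 tcp [ 0.5573 -0.0987  0.0653] tip 0.0513 F [ 0.39 -0.06 -0.07]
 t 3.75 tcp [ 0.5531 -0.0406  0.064 ] tip 0.05 F [-1.17 -0.14 -0.12]
 t 4.63 tcp [0.55   0.0182 0.064 ] tip 0.05 F [-0.48 -0.37 -0.11]
 t 5.52 tcp [0.5468 0.0768 0.064 ] tip 0.05 F [0.06 0.2  0.64]
 t 6.4 tcp [0.5436 0.1354 0.0639] tip 0.0499 F [-0.65 -0.42 -0.5 ]
True
```

View pics/crop2.png

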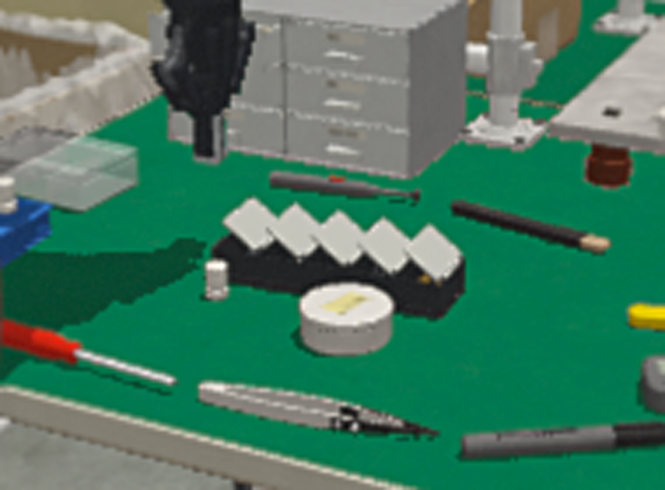

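All five lids folded evenly to about 0.6 rad, and the organiser hasn't moved. Next are the lower strokes.

Run:
```python
from h import *
ok=True
for tip in(.040,.0335,.0305):
    movel(W(.10,.08),Q,speed=.2); movel(W(-.125,.08),Q,speed=.25)
    ok=stroke(tip,-.125,.095,mf=6)
    if not ok: break
movel([*W(.095,0)[:2],.09],Q); 
snap("scene","scene3.png"); rep("end")
s=load("scene3.png"); im=s["pixels"][132:272,209:399]; cv2.imwrite("pics/crop3.png",cv2.resize(im,None,fx=3.5,fy=3.5,interpolation=2))
```

```text
start t 8.75 tcp [ 0.5565 -0.0885  0.055 ] tip 0.041 F [ 0.8  -0.09 -0.39]
 t 9.58 tcp [ 0.5528 -0.0342  0.054 ] tip 0.04 F [-0.16 -0.08  0.04]
 t 10.42 tcp [0.5498 0.0207 0.054 ] tip 0.04 F [ 1.    0.12 -0.48]
 t 11.25 tcp [0.5468 0.0757 0.054 ] tip 0.04 F [-0.89 -0.21 -0.02]
 t 12.09 tcp [0.5438 0.1305 0.054 ] tip 0.04 F [-0.03  0.36 -0.3 ]
start t 14.1 tcp [ 0.5566 -0.0885  0.0486] tip 0.0346 F [ 0.21 -0.19  0.08]
 t 14.93 tcp [ 0.5528 -0.0342  0.0475] tip 0.0335 F [-1.04  0.1  -0.09]
 t 15.77 tcp [0.5498 0.0207 0.0475] tip 0.0335 F [ 0.3  -0.65 -0.75]
 t 16.6 tcp [0.5468 0.0757 0.0475] tip 0.0335 F [-0.16 -0.25  0.6 ]
 t 17.44 tcp [0.5438 0.1305 0.0474] tip 0.0334 F [ 0.4  -0.87  0.15]
start t 19.51 tcp [ 0.5566 -0.0886  0.0456] tip 0.0316 F [-0.28 -0.2   0.01]
 t 20.34 tcp [ 0.5528 -0.0342  0.0445] tip 0.0305 F [-0.63 -0.05  0.58]
 t 21.18 tcp [0.5498 0.0208 0.0445] tip 0.0305 F [-0.42  0.15  0.25]
 t 22.01 tcp [0.5468 0.0757 0.0445] tip 0.0305 F [0.2  0.2  0.11]
 t 22.85 tcp [0.5438 0.1305 0.0445] tip 0.0305 F [ 0.64 -0.44  0.47]
end t 23.35 tcp [0.5435 0.1304 0.0895] tip 0.0755 F [ 0.3  -0.02 -0.3 ]
```

View pics/crop3.png

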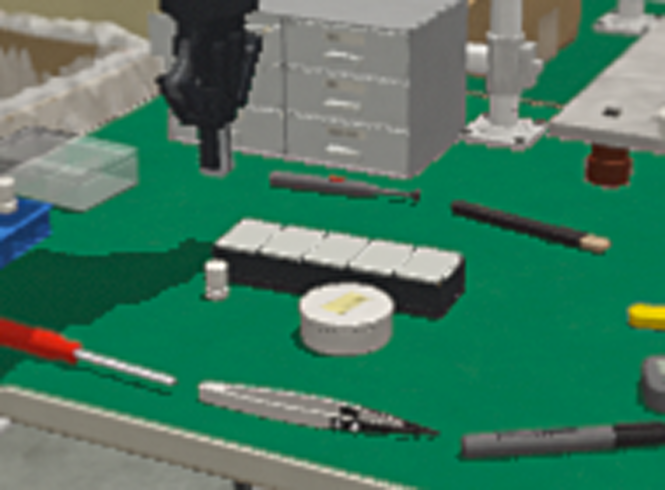

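The lids look shut. At that tip height up to 0.9 mm of lift could remain, so I'll do a grazing stroke at 29.9 mm, then touch down lightly on lid 1 and stroke at the contact height.

Run:
```python
from h import *
movel(W(-.125,.075),Q,speed=.25)
print(stroke(.0299,-.125,.095,mf=8))
movel(W(.095,.045),Q,speed=.2); movel(W(-.074,.045),Q,speed=.25); movel(W(-.074,.032),Q,speed=.05); hold(.2)
print("touch",movel(W(-.074,.0285),Q,speed=.01,max_force=3)); rep("touch")
```

```text
start t 24.98 tcp [ 0.5566 -0.0885  0.045 ] tip 0.031 F [-0.01  0.53  0.3 ]
 t 25.82 tcp [ 0.5528 -0.0342  0.0439] tip 0.0299 F [-0.58  0.16  0.04]
 t 26.65 tcp [0.5498 0.0208 0.0439] tip 0.0299 F [-0.19  0.09  0.75]
 t 27.48 tcp [0.5468 0.0757 0.0438] tip 0.0298 F [0.25 0.38 0.56]
 t 28.32 tcp [0.5438 0.1305 0.0438] tip 0.0298 F [0.08 0.38 0.46]
True
touch True
touch t 30.33 tcp [ 0.5533 -0.038   0.0437] tip 0.0297 F [-0.33  0.24  5.56]
```

Run:
```python
from h import *
z=.0295
movel(W(-.074,z),Q,speed=.01,max_force=6); rep("press")
for y in(-.06,-.04,-.02,0,.02,.04,.06,.072,.08):
    r=movel(W(y,z),Q,speed=.05,max_force=10); rep(f"{y} {r}")
    if r: break
movel([*W(y,0)[:2],.12],Q,speed=.1)
movel(W(.02,.19),Q,speed=.2)
c=snap("wrist","wrist4.png"); s=snap("scene","scene4.png"); snap("side","side4.png"); rep("end")
a=cv2.resize(s["pixels"][172:242,259:359],(560,392),interpolation=2); b=cv2.resize(c["pixels"][60:300,230:380],(240,392),interpolation=2)
cv2.imwrite("pics/crop4.png",np.hstack([a,b]))
```

```text
press t 30.58 tcp [ 0.5533 -0.0379  0.0437] tip 0.0297 F [ 0.58 -0.61  3.31]
-0.06 False t 31.02 tcp [ 0.5525 -0.0227  0.0437] tip 0.0297 F [0.07 1.2  4.86]
-0.04 False t 31.57 tcp [ 0.5513 -0.0027  0.0437] tip 0.0297 F [ 0.58 -0.31  5.47]
-0.02 False t 32.12 tcp [0.5502 0.0171 0.0437] tip 0.0297 F [ 0.16 -0.83  4.66]
0 False t 32.67 tcp [0.5491 0.0372 0.0437] tip 0.0297 F [-0.04  0.87  5.72]
0.02 False t 33.22 tcp [0.548  0.057  0.0437] tip 0.0297 F [ 0.94 -1.1   5.5 ]
0.04 False t 33.77 tcp [0.5467 0.0771 0.0436] tip 0.0296 F [0.93 0.81 5.57]
0.06 False t 34.32 tcp [0.5457 0.0969 0.0437] tip 0.0297 F [ 0.88 -2.53  5.13]
0.072 False t 34.71 tcp [0.545  0.1089 0.0437] tip 0.0297 F [ 0.07 -1.58  5.85]
0.08 False t 35.02 tcp [0.5445 0.1169 0.0436] tip 0.0296 F [-0.64 -1.58  5.02]
end t 36.75 tcp [0.5471 0.057  0.2025] tip 0.1885 F [ 0.24  0.11 -0.91]
```

View pics/crop4.png

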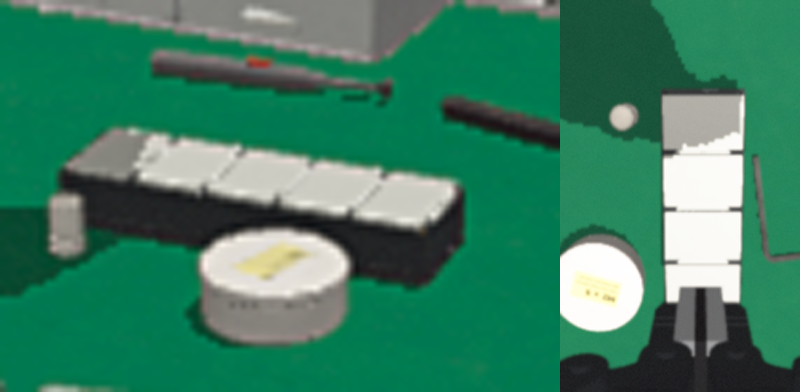

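Run:
```python
from h import *
a=load("scene3.png")["pixels"]; o=load("scene1.png")["pixels"]; b=load("scene4.png")["pixels"]
# body front/base strip and neighbours, below lids: shift by phase correlation
f=lambda i:np.float32(cv2.cvtColor(i,cv2.COLOR_BGR2GRAY)[200:272,255:375])
w=cv2.createHanningWindow((120,72),cv2.CV_32F)
print(cv2.phaseCorrelate(f(o),f(b),w),cv2.phaseCorrelate(f(o),f(a),w))
rep("final"); sign_off()
```

```text
((-0.05804974218826686, -0.03114428800122937), 0.8574658536248737) ((-0.05996064002152934, -0.008814886113185594), 0.8555348101589415)
final t 36.75 tcp [0.5471 0.057  0.2025] tip 0.1885 F [ 0.24  0.11 -0.91]
the job is handed in; nothing more can be done
```

All five lids are shut and flush, and I handed the job in at about 37 s of the 61 s allowed. I stroked along the row toward +y with closed fingertips, lowering the tips from 50 to 40, 33.5, 30.5 and 29.9 mm. A last light pressing stroke followed at contact height, with about 5 N downward.

- **Lids:** during the last stroke the fingertips rode at an even 29.6–29.7 mm over every lid, against the nominal 29.6 mm for a shut lid. The last pictures show all the lids in view lying flat.
- **Order:** I have a picture from after the first stroke, with all five lids folded evenly, but none taken during it. That they folded from first to last follows from the path of the fingertips.
- **Organiser and surroundings:** comparing scene pictures of the organiser's front and the tin from before and after shows a shift under 0.1 pixel. The pin and hex key look unmoved in the last pictures; I did not measure them or the other items separately.
- **Forces:** those I read stayed under about 6 N, and no stroke hit its force stop. The gripper was 0.19 m above the table and touching nothing when I handed in.
- **Disagreement:** the two estimates of the organiser's centre along y differed by about 8 mm, probably because the lids leaned slightly. I used a value in between, and the strokes ran past the row at both ends.

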